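# Hold the fuse holder tester on its third step

## Task

Run the fuse holder test on its third current step: draw the orange-headed lock pin straight up out of the selector's lug, hang it by its collar in the notch of the bracket on the tester's left side, then turn the black selector knob clockwise (seen from above), counting three clicks. Do not turn it past the third stop; the knob springs back to off when let go, so keep hold of it there and finish while still holding it at the third stop. Leave the red stop button unpressed and the loose parts around the tester where they lie.

Things in the scene. Friction and masses are not known exactly. Their poses are not given: they have to be found in the camera images.
- tester: fixed steel test console 260 (x) x 360 (y) x 110 mm high, origin under its centre, front towards its -x, left side +y. On its flat lid: the selector, a red stop button front right, and a fixed fuse holder with fuse, 105 mm along y, 30 mm high, centred 88 mm to -x and 75 mm to +y. White lid ticks mark off and the stops. The bracket with the parking notch is on its left side.
- pin_head (a point): centre of the lock pin's orange head, the part to grasp: upright cylinder, 22 mm diameter, 34 mm tall; z up the pin. Under it a steel collar 28 mm wide, 5 mm thick (underside 22 mm below this point), then a 10 mm shaft 36 mm long, tip tapered. Loose, about 70 g. At the start the shaft stands in 12.5 mm holes through the selector's lug into the lid, locking the selector; it lifts straight out.
- notch_seat (a point): parking notch: the pin's place, on the bracket's upper face, 110 mm above the bench; axes as the tester. The slot is 14 mm wide (x), goes through the 8 mm thick bracket, open above, below and to the left: closed end 10 mm to -y of this point, open end 30 mm to +y. The pin is lowered in from above or slid in; it hangs by its collar, head centre 22 mm above this point.
- bore_mouth (a point): upper end of the lock bore: centre of the lug's hole at the lug's upper face with the selector at off, 120 mm above the bench. Fixed to the tester, axes as the tester. At the start the pin's collar rests here. It lies 85 mm from the selector's axis, to the tester's +y.
- knob_grip (a point): point on the selector's vertical axis at mid-height of its black bar grip: 64 mm long, 16 mm wide, 36 mm tall (18 mm above and below), on a skirt of 58 mm diameter and an aluminium index disc of 92 mm diameter with the lug (34 mm wide, out to 102 mm, top 120 mm above the bench). The bar lies along this point's y, its white line towards the lug (+y), and turns with it; at off, y is the tester's y.
- selector (a joint): selector angle in rad: 0 off, grows clockwise seen from above, end stop 1.963. Clicks every 22.5 degrees: first 0.393, second 0.785, third 1.178, then two unwanted ones. A spring pulls it back to off with 0.12 to 0.15 N m; clicks add a ripple of 0.06 N m either way (stiffest a quarter step past a stop, easiest a quarter step before the next). It stays at no stop by itself. Pin in: moves under 0.06.
- estop (a joint): travel of the red stop button in m: 0 released, 0.006 fully pressed (8 N)
- estop_top (a point): top of the red stop button, 40 mm diameter, on the front right of the console's lid
- holder_base: loose bakelite fuse holder base with brass clips, 36 x 110 x 33 mm, lying on the bench to the right of the tester; origin under its centre. Bystander.
- ferrule_a: loose brass ferrule (tube), 18 mm diameter, 20 mm tall, standing on the tester's lid at the back right; origin under its centre. Bystander.
- ferrule_b: loose brass ferrule (tube), 18 mm diameter, 20 mm tall, standing on the bench to the left of the bracket; origin under its centre. Bystander.
- fuse: loose beige ceramic fuse with brass end caps, 51 mm long, 14 mm diameter, lying on the tester's lid at the back left; origin under its centre. Bystander.
- spring: loose steel contact spring, 40 mm long, 14 mm diameter, lying on the bench in front of the tester; origin under its centre. Bystander.
- screwdriver: loose screwdriver, 180 mm long, lying on the bench to the left of the tester, long axis x; origin under its middle. Bystander.

How it is judged:
On the way, in this order (a step that is already met when the one before it is completed fails the run):
1. the pin is drawn clear of the lug, the selector still at off (z of pin_head in the frame of bore_mouth above 0.06 m and value of joint selector below 0.12 rad), for 0.1 s.
2. the pin hangs in the notch, the selector still at off (x of pin_head in the frame of notch_seat between -0.006 and 0.006 m and y of pin_head in the frame of notch_seat between -0.012 and 0.018 m and z of pin_head in the frame of notch_seat between 0.016 and 0.027 m and angle between pin_head's own z axis and vertical below 0.2 rad and value of joint selector below 0.12 rad), for 0.3 s.
At the end, for the whole second after the job is handed in: the fingers hold the selector still at the third stop (1.178 rad, within 0.14 rad; more than 1 N on the bar) and the pin hangs upright (within 0.2 rad) in the notch, collar on the bracket (within 6 mm), 6 mm of the slot middle, 12 mm inward to 18 mm outward of the seat (x of pin_head in the frame of notch_seat between -0.006 and 0.006 m and y of pin_head in the frame of notch_seat between -0.012 and 0.018 m and z of pin_head in the frame of notch_seat between 0.016 and 0.027 m and angle between pin_head's own z axis and vertical below 0.2 rad and value of joint selector between 1.038 and 1.318 rad and velocity of joint selector between -0.2 and 0.2 rad/s and contact force between the fingers and selector above 1 N); the arm keeps its last pose, push and grip.
It fails at once if the selector is turned past the third stop (beyond 1.40 rad) (value of joint selector above 1.4 rad).
It fails at once if the red stop button is pressed (more than 3 mm) (value of joint estop above 0.003 m).
It fails at once if a loose part around the tester is moved more than 30 mm (distance of any of holder_base, ferrule_a, ferrule_b, fuse, spring, screwdriver from where it was at the start of the episode above 0.03 m).
It also fails if it takes over 56 s, if anything falls off the work surface, if the arm or the gripper's body presses on something with over 40 N, if the wrist force passes 120 N, or if a joint passes its speed limit or range.

## Robot

A 6-joint arm with a two-finger parallel gripper is mounted at the origin on the work surface. World frame = base frame: x ahead of the robot, y to its left, z up, the work surface at z = 0. Lengths are in m, angles in rad, forces in N, time in s.
With the tool pointing down it reaches from about 0.3 to 0.85 m from the base axis. Payload 4.2 kg.
Tool frame: the origin (TCP) lies at the very end of the fingers, on their centre line; the grasp point (between the pads) lies 19 mm behind it; z points along the fingers, y is the direction in which the jaws open and shut (so a half turn about z gives the same grasp; the last joint's range is limited). The gripper opens to 91 mm and grips with 3 to 60 N. Pads are 32 mm wide; open, the fingers measure 118 mm over their backs; the gripper's body (76 mm by 178 mm) begins 60 mm behind the grasp point.
Start: joints at [1.268, 0.32, 1.565, -0, 1.257, -0.02], TCP at [0.16, 0.552, 0.214] pointing down, gripper open.
Joint ranges: [-3.11, 3.11], [-0.84, 2.01], [0.21, 2.61], [-1.34, 4.49], [0.05, 2.63], [-2.56, 2.56]. Speed limits (rad/s): [2.57, 2.57, 3.14, 3.14, 3.14, 3.14].

## Interface

Orientations are given as a 3x3 rotation matrix whose columns are the frame's x, y, z axes.
In Python, from workcell import ctrl gives the robot as it stands.
- The arm moves only by the tool arm_command, never from a script. Its argument "steps" is a list of rows, each an object with "slide": the shift along the tool's x, y, z in m, a list of three; "turn": the turn about the tool's z in degrees; "gripper": the closure, from -1 (fully open) to 1 (shut), so that 0 is half open. A call has 1 to 8 rows; each row shifts and turns the commanded pose from where the row before left it, along the tool's axes as they then stand; what a row does not reach is not made up. A row lasts 1/10 s, in which the tool goes at most 50 mm and 8.59 degrees, less where a joint would pass 70% of its speed; a pose out of reach is approached as far as the arm can. A call with a gripper value outside its range is refused whole. The fingers move at their own pace and stop on an object; the grip force is fixed at half the most. Time passes only in rows, so rows that do not move let the fingers close. It gives the time, the measured TCP pose, the force and the opening at its end, in the units of the state.
- ctrl.get_obs(): the state, without advancing time (a new reading comes with each control period).
- ctrl.get_image(name): name is "scene" or "top" or "wrist"; returns a dict with "color" (480x640x3 uint8, red, green, blue), "fx", "fy", "cx", "cy" (pixels), "pose" (4x4, takes a point from camera to world coordinates); the wrist camera has in their place "T_tool_cam" (4x4, takes a point from camera to tool coordinates, whose origin is the TCP and whose axes are the flange's). Camera axes: x right, y down, z forward; pixel columns grow to the right and rows downward; lengths in m; the calibration is good to about 2 mm. A picture is of the moment at which its call begins: read the wrist's pose just before it. There is no depth.
- ctrl.close_job(): hands the job in, once; it reports no verdict.
Trained networks look in the newest picture that a camera, given by its name, has taken for a name from the list of things; names that differ only in an ending like _2 or _b are one class to them, and where a whole thing is asked for, a point or a joint stands for the part that bears it (a point fixed in the world has none). Each returns a list of dicts, best first, with "confidence" (0 to 1); they miss things now and then, are a little off and sometimes report something else, mostly with a low value. They report only what shows in the picture. A call takes as long as a camera call.
- ctrl.look_for(target, camera): "at" ([x, y, z] in m, in the coordinates of the camera as it stood for that picture, good to about 4 mm: the middle of the surface that is visible of it).
The state is a dict: "time_s": time; "qpos": joint angles; "dq": joint speeds; "joint_torque": joint torques, N m; "position": TCP position; "ee_rot": TCP orientation; "ft_force": force on the tool from outside, world axes, zero at the start; "ft_torque": the same for the moment, N m; "gripper_width": finger opening in m.
Only numpy, scipy, OpenCV 4.12 (cv2) and the standard library are available. Lean on these libraries where they do the work, as an engineer would, in place of code of your own. Each camera call takes 0.05 s, during which the arm holds its last target.

## Working session

There is one attempt and no reset: what is moved stays moved. The work goes in short steps, Python scripts to look and compute and a tool call to move; the robot and the scene stay as the last step left them, time stands still between calls to the robot, and variables do not carry over. Pictures are saved under pics/ and viewed, and the job is handed in when it is done.

Besides the shell and the picture viewer there is one more tool, called after "Call:" as name(argument=value, ...) on one line, values as JSON. arm_command: Moves the arm, as the interface text tells. Its arguments: {"type":"object","properties":{"steps":{"type":"array","items":{"type":"object","properties":{"slide":{"type":"array","items":{"type":"number"}},"turn":{"type":"number"},"gripper":{"type":"number"}}}}},"required":["steps"]}

```bash
mkdir -p pics; cat > h.py <<'E'
from workcell import ctrl
import numpy as np, cv2
def snap(n,f):
    im=ctrl.get_image(n); cv2.imwrite('pics/'+f,cv2.cvtColor(im['color'],cv2.COLOR_RGB2BGR)); return im
def ray(im,u,v,z,T=None):
    T=im['pose'] if T is None else T
    T=np.array(T)
    d=T[:3,:3]@np.array([(u-im['cx'])/im['fx'],(v-im['cy'])/im['fy'],1]); o=T[:3,3]
    return o+d*(z-o[2])/d[2]
def proj(im,p,T=None):
    T=np.array(im['pose'] if T is None else T)
    q=T[:3,:3].T@(np.array(p)-T[:3,3]); return np.array([im['fx']*q[0]/q[2]+im['cx'],im['fy']*q[1]/q[2]+im['cy']])
def tw(im,p):
    T=np.array(im['pose']); return T[:3,:3]@np.array(p)+T[:3,3]
E
python3 - <<'E'
from h import *
np.set_printoptions(precision=4,suppress=True)
o=ctrl.get_obs(); print(o['time_s'],o['position'],o['ee_rot'],o['gripper_width'])
for c in ['top','scene']:
    im=snap(c,c+'0.png'); print(c,im['pose'],im['fx'],im['cx'],im['cy'])
    for t in ['pin_head','knob_grip','estop_top','tester','fuse','ferrule_a','holder_base','screwdriver']:
        r=ctrl.look_for(t,c)
        for x in r[:2]: print(t,round(x['confidence'],2),tw(im,x['at']),)
print(ctrl.get_obs()['time_s'])
E
```

```text
0.0 [0.1603 0.5517 0.2131] [[-0.9603  0.279  -0.0005]
 [ 0.279   0.9603 -0.0017]
 [ 0.     -0.0018 -1.    ]] 0.09131721623411261
top [[-0.0208 -0.992   0.1244  0.4012]
 [-0.9997  0.0219  0.0072  0.0023]
 [-0.0099 -0.1243 -0.9922  1.4264]
 [ 0.      0.      0.      1.    ]] 560.789092488775 315.34348616529445 243.62428530245217
pin_head 0.5 [ 0.5215 -0.0491  0.1586]
pin_head 0.4 [ 0.4184 -0.2086  0.1341]
knob_grip 0.89 [ 0.5104 -0.122   0.1188]
knob_grip 0.34 [ 0.4211 -0.2085  0.128 ]
estop_top 0.55 [0.7304 0.2057 0.0185]
estop_top 0.47 [ 0.4204 -0.212   0.1281]
tester 0.63 [ 0.5171 -0.0942  0.1058]
fuse 0.56 [0.64   0.0183 0.1193]
fuse 0.17 [ 0.5096 -0.1228  0.1191]
ferrule_a 0.56 [ 0.6056 -0.2283  0.1265]
ferrule_a 0.15 [0.7302 0.2101 0.019 ]
holder_base 0.63 [ 0.54   -0.3501  0.0124]
scene [[ 0.3277  0.6736 -0.6624  1.3018]
 [ 0.9447 -0.2246  0.2389 -0.2584]
 [ 0.0121 -0.7041 -0.71    0.9231]
 [ 0.      0.      0.      1.    ]] 601.2812702055819 312.22111951599 240.57797167772267
pin_head 0.65 [ 0.5275 -0.0562  0.143 ]
pin_head 0.17 [ 0.61   -0.2277  0.1225]
knob_grip 0.95 [ 0.5141 -0.1247  0.1196]
estop_top 0.68 [ 0.4255 -0.2091  0.1331]
estop_top 0.37 [0.6392 0.0239 0.1198]
tester 0.71 [ 0.5767 -0.1053  0.1059]
fuse 0.57 [0.641  0.0252 0.1213]
ferrule_a 0.54 [ 0.6049 -0.2311  0.1245]
holder_base 0.55 [ 0.5436 -0.3551  0.0141]
screwdriver 0.64 [0.7396 0.2098 0.0224]
screwdriver 0.23 [ 0.4247 -0.2116  0.1334]
0.9
```

View pics/top0.png

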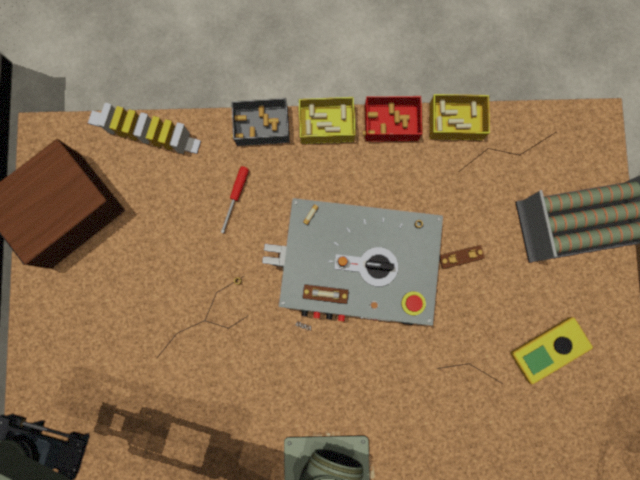

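View pics/scene0.png

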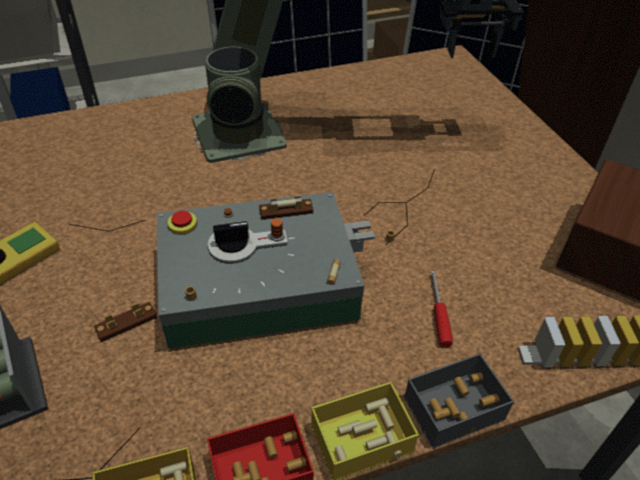

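```bash
python3 - <<'E'
from h import *
np.set_printoptions(precision=4,suppress=True)
im=ctrl.get_image('top')
for n,p in dict(BL=(294,201),BR=(442,215),FR=(435,325),FL=(281,308)).items(): print(n,ray(im,*p,0.11))
c=[ray(im,*p,0.11)[:2] for p in [(294,201),(442,215),(435,325),(281,308)]]
print(np.mean(c,0), [np.degrees(np.arctan2(-(a-b)[0],(a-b)[1])) for a,b in [(c[0],c[1]),(c[3],c[2])]],[np.degrees(np.arctan2((a-b)[1],(a-b)[0])) for a,b in [(c[0],c[3]),(c[1],c[2])]])
a=cv2.imread('pics/top0.png'); cv2.imwrite('pics/topc.png',cv2.resize(a[190:340,250:460],None,fx=3.8,fy=3.8,interpolation=cv2.INTER_CUBIC))
a=cv2.imread('pics/scene0.png'); cv2.imwrite('pics/scenec.png',cv2.resize(a[180:350,140:410],None,fx=2.9,fy=2.9,interpolation=cv2.INTER_CUBIC))
E
```

```text
BL [0.6701 0.0607 0.11  ]
BR [ 0.6282 -0.2905  0.11  ]
FR [ 0.3701 -0.2616  0.11  ]
FL [0.4167 0.0951 0.11  ]
[ 0.5213 -0.0991] [np.float64(-6.798964832423616), np.float64(-7.447803714889706)] [np.float64(-7.738552348314068), np.float64(-6.370286903465856)]
```

View pics/topc.png

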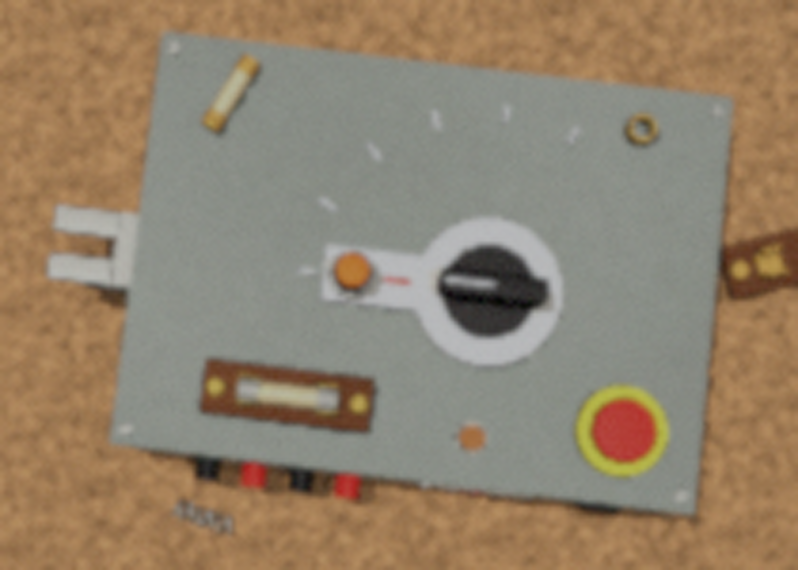

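View pics/scenec.png

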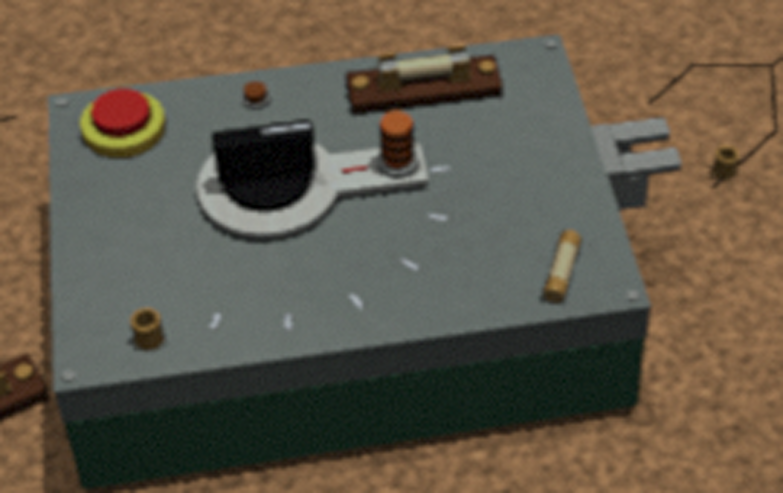

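```bash
cat >> h.py <<'E'
def plan(p0,R0,p1,turn,n,shape=None):
    # straight path world, equal rows; print slides in tool axes (before the turn of that row)
    R=np.array(R0);d=(np.array(p1)-np.array(p0))/n
    for i in range(n):
        print(np.round(R.T@d,4), round(turn/n,2))
        a=np.radians(turn/n);R=R@np.array([[np.cos(a),-np.sin(a),0],[np.sin(a),np.cos(a),0],[0,0,1]])
E
python3 - <<'E'
from h import *
np.set_printoptions(precision=4,suppress=True)
im=ctrl.get_image('wrist'); print(im['T_tool_cam'],im['fx'],im['cx'],im['cy'])
o=ctrl.get_obs()
plan(o['position'],o['ee_rot'],[0.50,-0.05,0.33],81,16)
E
```

```text
[[ 0.0012 -0.9572 -0.2894  0.0829]
 [ 1.      0.0012  0.0002  0.001 ]
 [ 0.0001 -0.2894  0.9572 -0.1705]
 [ 0.      0.      0.      1.    ]] 413.9416603819125 323.06194086279106 240.95329074632986
[-0.0309 -0.0302 -0.0073] 5.06
[-0.0334 -0.0274 -0.0073] 5.06
[-0.0357 -0.0243 -0.0073] 5.06
[-0.0377 -0.0211 -0.0073] 5.06
[-0.0394 -0.0177 -0.0073] 5.06
[-0.0408 -0.0141 -0.0073] 5.06
[-0.0419 -0.0105 -0.0073] 5.06
[-0.0427 -0.0067 -0.0073] 5.06
[-0.0431 -0.0029 -0.0073] 5.06
[-0.0432  0.0009 -0.0073] 5.06
[-0.0429  0.0047 -0.0073] 5.06
[-0.0424  0.0085 -0.0073] 5.06
[-0.0415  0.0122 -0.0073] 5.06
[-0.0402  0.0158 -0.0073] 5.06
[-0.0387  0.0193 -0.0073] 5.06
[-0.0368  0.0226 -0.0073] 5.06
```

Call:
arm_command(steps=[{"slide": [-0.031, -0.03, -0.007], "turn": 5.06, "gripper": 0}, {"slide": [-0.033, -0.027, -0.007], "turn": 5.06, "gripper": 0}, {"slide": [-0.036, -0.024, -0.007], "turn": 5.06, "gripper": 0}, {"slide": [-0.038, -0.021, -0.007], "turn": 5.06, "gripper": 0}, {"slide": [-0.039, -0.018, -0.007], "turn": 5.06, "gripper": 0}, {"slide": [-0.041, -0.014, -0.007], "turn": 5.06, "gripper": 0}, {"slide": [-0.042, -0.01, -0.007], "turn": 5.06, "gripper": 0}, {"slide": [-0.043, -0.007, -0.007], "turn": 5.06, "gripper": 0}])

```text
time_s: 1.8
position: [0.3314, 0.2501, 0.2705]
ee_rot: [[-0.547, 0.837, 0.001], [0.837, 0.547, 0.001], [-0.0, 0.001, -1.0]]
ft_force: [0.8, -0.0, -0.1]
gripper_width: 0.0457
```

Call:
arm_command(steps=[{"slide": [-0.043, -0.003, -0.007], "turn": 5.06, "gripper": 0}, {"slide": [-0.043, 0.001, -0.007], "turn": 5.06, "gripper": 0}, {"slide": [-0.043, 0.005, -0.007], "turn": 5.06, "gripper": 0}, {"slide": [-0.042, 0.008, -0.007], "turn": 5.06, "gripper": 0}, {"slide": [-0.042, 0.012, -0.007], "turn": 5.06, "gripper": 0}, {"slide": [-0.04, 0.016, -0.007], "turn": 5.06, "gripper": 0}, {"slide": [-0.039, 0.019, -0.007], "turn": 5.06, "gripper": 0}, {"slide": [-0.037, 0.023, -0.007], "turn": 5.06, "gripper": 0}])

```text
time_s: 2.6
position: [0.5012, -0.0514, 0.3264]
ee_rot: [[0.129, 0.992, 0.001], [0.992, -0.129, 0.0], [0.0, 0.001, -1.0]]
ft_force: [1.3, 1.2, 0.4]
gripper_width: 0.0455
```

Call:
arm_command(steps=[{"slide": [0, 0, 0], "turn": 0, "gripper": 0}, {"slide": [0, 0, 0], "turn": 0, "gripper": 0}])

```text
time_s: 2.8
position: [0.5007, -0.0502, 0.3256]
ee_rot: [[0.126, 0.992, -0.001], [0.992, -0.126, 0.001], [0.001, -0.001, -1.0]]
ft_force: [-1.0, -0.3, 0.2]
gripper_width: 0.0457
```

```bash
cat >> h.py <<'E'
def wpose(im,o):
    T=np.eye(4);T[:3,:3]=o['ee_rot'];T[:3,3]=o['position'];return T@np.array(im['T_tool_cam'])
def wsnap(f):
    o=ctrl.get_obs();im=snap('wrist',f);im['pose']=wpose(im,o);return im,o
E
python3 - <<'E'
from h import *
np.set_printoptions(precision=4,suppress=True)
im,o=wsnap('w1.png'); print(o['time_s'],o['position'],o['ee_rot'],o['qpos'],o['gripper_width'])
for t in ['pin_head','knob_grip','fuse']:
    for x in ctrl.look_for(t,'wrist')[:2]: print(t,round(x['confidence'],2),tw(im,x['at']),proj(im,tw(im,x['at'])))
E
```

```text
2.8 [ 0.5007 -0.0502  0.3256] [[ 0.126   0.992  -0.0008]
 [ 0.992  -0.126   0.0007]
 [ 0.0006 -0.0009 -1.    ]] [-0.1232  0.1536  1.5104  0.0006  1.4786  0.0031] 0.04569915810073379
pin_head 0.93 [ 0.5187 -0.0396  0.1589] [343.6806 204.7801]
knob_grip 0.65 [ 0.5065 -0.1113  0.1204] [337.5102 270.2625]
fuse 0.93 [0.6318 0.03   0.1239] [464.7601 100.4291]
```

View pics/w1.png

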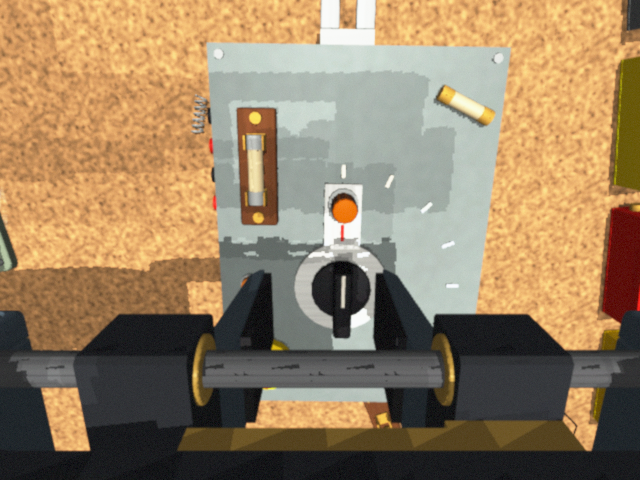

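```bash
python3 - <<'E'
from h import *
np.set_printoptions(precision=4,suppress=True)
im,o=wsnap('w2.png')
print('pin top',ray(im,344,209,0.159),'collar/lug', ray(im,343.5,172,.11))
print('left edge', ray(im,208,43,.11),ray(im,510,48,.11))
print('slot', ray(im,340,5,.11),ray(im,357,5,.11),ray(im,348,27,.11))
c=ray(im,342,291,.12); print('knob',c)
a=cv2.imread('pics/w2.png'); cv2.imwrite('pics/w2c.png',cv2.resize(a[0:350,240:480],None,fx=1.7*1.0,fy=1.7,interpolation=cv2.INTER_CUBIC))
E
```

```text
pin top [ 0.5179 -0.0416  0.159 ] collar/lug [ 0.5224 -0.0177  0.11  ]
left edge [0.4195 0.1051 0.11  ] [0.675  0.0698 0.11  ]
slot [0.5344 0.1201 0.11  ] [0.5484 0.1184 0.11  ] [0.5392 0.1028 0.11  ]
knob [ 0.5081 -0.1323  0.12  ]
```

View pics/w2c.png

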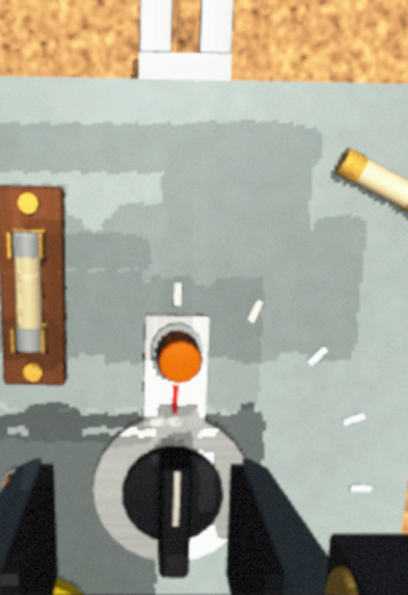

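```bash
python3 - <<'E'
from h import *
np.set_printoptions(precision=4,suppress=True)
im,o=wsnap('w3.png'); t=snap('top','t1.png')
print('pin', ray(im,345.9,211.5,0.159), ray(t,342.6,260.5,.159))
print('disc', ray(im,340,286.5,.118), ray(t,378.7,266.8,.118))
print('lugend', ray(im,343.8,185,.12), ray(t,250+325/3.8,190+272/3.8,.12))
print('slot end', ray(im,240+185/1.7,50/1.7,.11), ray(t,250+113/3.8,190+246/3.8,.11))
print('slot sides', ray(im,240+171/1.7,45/1.7,.11),ray(im,240+201/1.7,45/1.7,.11), ray(t,250+85/3.8,190+233/3.8,.11), ray(t,250+85/3.8,190+257/3.8,.11),)
E
```

```text
pin [ 0.5194 -0.044   0.159 ] [ 0.5202 -0.0496  0.159 ]
disc [ 0.5068 -0.1282  0.118 ] [ 0.5075 -0.1351  0.118 ]
lugend [ 0.5212 -0.0282  0.12  ] [ 0.5217 -0.0346  0.12  ]
slot end [0.5399 0.1009 0.11  ] [0.5417 0.0964 0.11  ]
slot sides [0.5332 0.1039 0.11  ] [0.548  0.1021 0.11  ] [0.5502 0.1137 0.11  ] [0.5352 0.1139 0.11  ]
```

Call:
arm_command(steps=[{"slide": [0.003, 0.009, 0.04], "turn": 0, "gripper": 0}, {"slide": [0.003, 0.009, 0.04], "turn": 0, "gripper": 0}, {"slide": [0, 0, 0.04], "turn": 0, "gripper": 0}, {"slide": [0, 0, 0], "turn": 0, "gripper": 0}])

```text
time_s: 3.55
position: [0.5154, -0.045, 0.2009]
ee_rot: [[0.124, 0.992, -0.012], [0.992, -0.124, 0.001], [-0.0, -0.012, -1.0]]
ft_force: [0.1, -0.4, -0.1]
gripper_width: 0.0458
```

```bash
python3 - <<'E'
from h import *
np.set_printoptions(precision=4,suppress=True)
im,o=wsnap('w4.png'); print(o['time_s'],o['position'])
for t in ['pin_head']:
    for x in ctrl.look_for(t,'wrist')[:2]: print(t,round(x['confidence'],2),tw(im,x['at']))
hsv=cv2.cvtColor(im['color'],cv2.COLOR_RGB2HSV)
m=cv2.inRange(hsv,(5,150,120),(16,255,255))
n,l,s,c=cv2.connectedComponentsWithStats(m)
for i in range(1,n):
    if s[i][4]>100: print(s[i],c[i],ray(im,*c[i],.159))
print(proj(im,o['position']), proj(im,[*o['position'][:2],.159]))
E
```

```text
3.55 [ 0.5154 -0.045   0.2009]
pin_head 0.96 [ 0.5182 -0.0363  0.1549]
[ 174  117   58  116 2559] [209.2423 155.0524] [0.4651 0.026  0.159 ]
[ 314  253   36   38 1061] [331.3996 271.5881] [ 0.5192 -0.0439  0.159 ]
[323.9473 308.1052] [324.7392 274.1495]
```

View pics/w4.png

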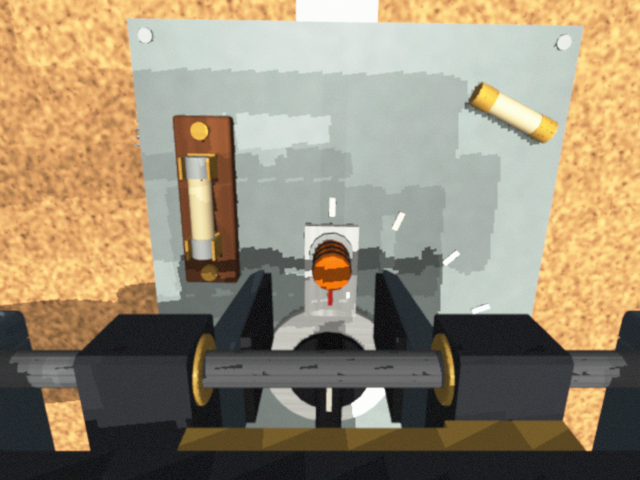

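Call:
arm_command(steps=[{"slide": [0.001, 0.002, 0.02], "turn": 0, "gripper": 0}, {"slide": [0, 0, 0.025], "turn": 0, "gripper": 0}, {"slide": [0, 0, 0.022], "turn": 0, "gripper": 0}, {"slide": [0, 0, 0], "turn": 0, "gripper": 0}, {"slide": [0, 0, 0], "turn": 0, "gripper": 0}])

```text
time_s: 4.15
position: [0.523, -0.0453, 0.1413]
ee_rot: [[0.125, 0.992, 0.004], [0.992, -0.125, -0.0], [0.0, 0.004, -1.0]]
ft_force: [0.3, 0.0, 0.6]
gripper_width: 0.0458
```

```bash
python3 - <<'E'
from h import *
np.set_printoptions(precision=4,suppress=True)
im,o=wsnap('w5.png'); print(o['time_s'],o['position'],o['ee_rot'])
s=snap('scene','s5.png'); p=proj(s,[.52,-.046,.14]).astype(int)
a=cv2.imread('pics/s5.png')[p[1]-70:p[1]+70,p[0]-90:p[0]+90]; cv2.imwrite('pics/s5c.png',cv2.resize(a,None,fx=4,fy=4,interpolation=cv2.INTER_CUBIC))
E
```

```text
4.15 [ 0.523  -0.0453  0.1413] [[ 0.1246  0.9922  0.0041]
 [ 0.9922 -0.1246 -0.0004]
 [ 0.0002  0.0041 -1.    ]]
```

View pics/w5.png

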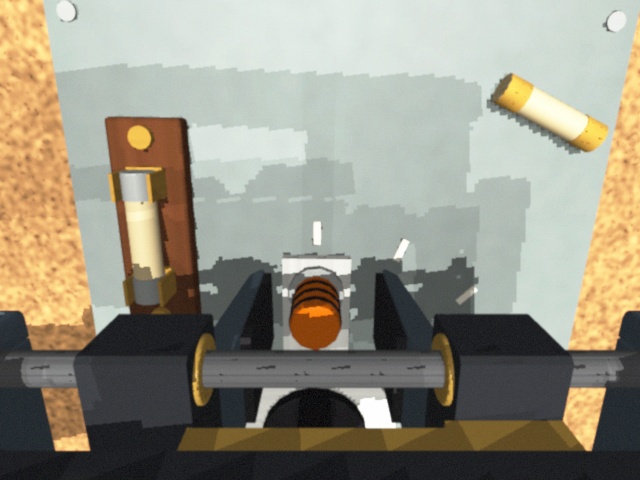

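View pics/s5c.png

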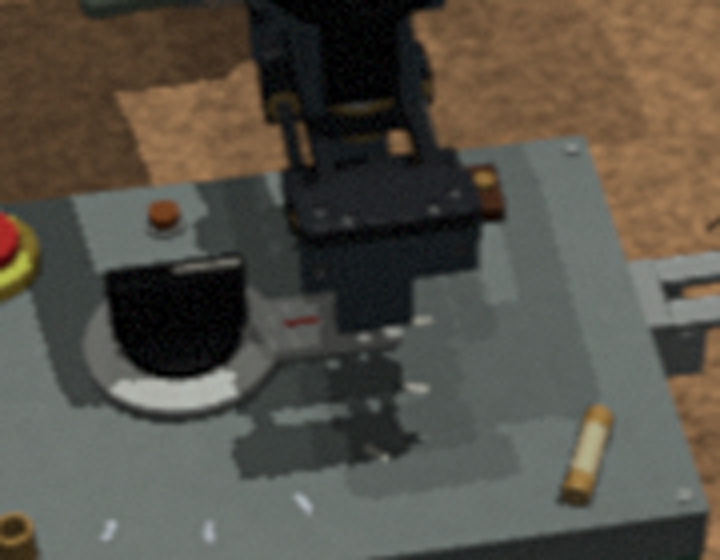

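Call:
arm_command(steps=[{"slide": [-0.001, -0.003, 0.004], "turn": 0, "gripper": 0}, {"slide": [0, 0, 0], "turn": 0, "gripper": 0}, {"slide": [0, 0, 0], "turn": 0, "gripper": 0}])

```text
time_s: 4.55
position: [0.5183, -0.0459, 0.1353]
ee_rot: [[0.125, 0.992, 0.001], [0.992, -0.125, 0.0], [0.0, 0.001, -1.0]]
ft_force: [0.6, 0.9, -0.3]
gripper_width: 0.0457
```

Call:
arm_command(steps=[{"slide": [0, 0.001, 0.004], "turn": 0, "gripper": 0.2}, {"slide": [0, 0, 0], "turn": 0, "gripper": 0.6}, {"slide": [0, 0, 0], "turn": 0, "gripper": 0.8}, {"slide": [0, 0, 0], "turn": 0, "gripper": 1}, {"slide": [0, 0, 0], "turn": 0, "gripper": 1}, {"slide": [0, 0, 0], "turn": 0, "gripper": 1}])

```text
time_s: 5.15
position: [0.5193, -0.0459, 0.1309]
ee_rot: [[0.125, 0.992, -0.0], [0.992, -0.125, 0.0], [0.0, -0.0, -1.0]]
ft_force: [-0.2, -0.3, -1.0]
gripper_width: 0.0214
```

Call:
arm_command(steps=[{"slide": [0, 0, -0.01], "turn": 0, "gripper": 1}, {"slide": [0, 0, -0.015], "turn": 0, "gripper": 1}, {"slide": [0, 0, -0.02], "turn": 0, "gripper": 1}, {"slide": [0, 0, -0.025], "turn": 0, "gripper": 1}, {"slide": [0, 0, -0.02], "turn": 0, "gripper": 1}, {"slide": [0, 0, 0], "turn": 0, "gripper": 1}, {"slide": [0, 0, 0], "turn": 0, "gripper": 1}])

```text
time_s: 5.85
position: [0.5191, -0.0459, 0.221]
ee_rot: [[0.125, 0.992, 0.0], [0.992, -0.125, 0.0], [0.0, 0.0, -1.0]]
ft_force: [-1.1, -0.4, -0.3]
gripper_width: 0.0213
```

```bash
python3 - <<'E'
from h import *
np.set_printoptions(precision=4,suppress=True)
im,o=wsnap('w6.png'); print(o['time_s'],o['position'],o['ee_rot'],o['gripper_width'],o['ft_force'])
s=snap('scene','s6.png'); p=proj(s,[.52,-.046,.2]).astype(int)
a=cv2.imread('pics/s6.png')[p[1]-70:p[1]+70,p[0]-90:p[0]+90]; cv2.imwrite('pics/s6c.png',cv2.resize(a,None,fx=4,fy=4,interpolation=cv2.INTER_CUBIC))
E
```

```text
5.85 [ 0.5191 -0.0459  0.221 ] [[ 0.1247  0.9922  0.0005]
 [ 0.9922 -0.1247  0.    ]
 [ 0.0001  0.0005 -1.    ]] 0.021317919563571975 [-1.0634 -0.4153 -0.2906]
```

View pics/w6.png

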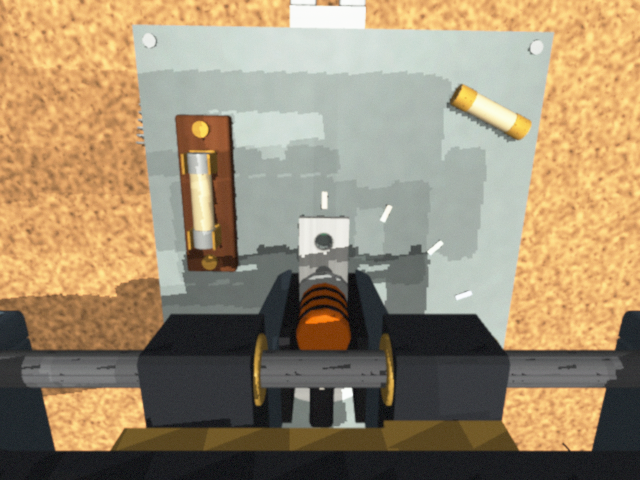

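View pics/s6c.png

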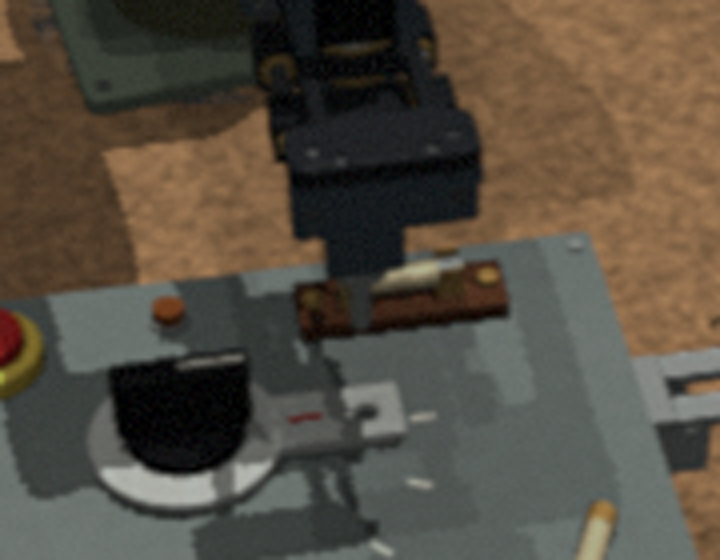

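Call:
arm_command(steps=[{"slide": [0.02, 0.001, 0], "turn": 0, "gripper": 1}, {"slide": [0.035, 0.002, 0], "turn": 0, "gripper": 1}, {"slide": [0.035, 0, 0], "turn": 0, "gripper": 1}, {"slide": [0.035, 0, 0], "turn": 0, "gripper": 1}, {"slide": [0.02, 0, 0], "turn": 0, "gripper": 1}, {"slide": [0.012, 0, 0], "turn": 0, "gripper": 1}, {"slide": [0, 0, 0], "turn": 0, "gripper": 1}, {"slide": [0, 0, 0], "turn": 0, "gripper": 1}])

```text
time_s: 6.75
position: [0.5414, 0.1087, 0.2203]
ee_rot: [[0.125, 0.992, -0.001], [0.992, -0.125, -0.001], [-0.001, -0.001, -1.0]]
ft_force: [-0.8, 0.9, -0.5]
gripper_width: 0.0212
```

Call:
arm_command(steps=[{"slide": [0, 0, 0], "turn": 0, "gripper": 1}, {"slide": [0, 0, 0], "turn": 0, "gripper": 1}])

```text
time_s: 6.95
position: [0.5417, 0.1084, 0.2209]
ee_rot: [[0.126, 0.992, -0.0], [0.992, -0.126, -0.0], [-0.0, -0.0, -1.0]]
ft_force: [0.2, -0.2, -0.7]
gripper_width: 0.0212
```

```bash
python3 - <<'E'
from h import *
np.set_printoptions(precision=4,suppress=True)
im,o=wsnap('w7.png'); print(o['time_s'],o['position'],o['ee_rot'],o['gripper_width'],o['ft_force'])
s=snap('scene','s7.png'); p=proj(s,[.54,.11,.15]).astype(int)
a=cv2.imread('pics/s7.png')[p[1]-70:p[1]+70,p[0]-90:p[0]+90]; cv2.imwrite('pics/s7c.png',cv2.resize(a,None,fx=4,fy=4,interpolation=cv2.INTER_CUBIC))
E
```

```text
6.95 [0.5417 0.1084 0.2209] [[ 0.126   0.992  -0.0001]
 [ 0.992  -0.126  -0.0002]
 [-0.0002 -0.0001 -1.    ]] 0.021208687901124852 [ 0.1508 -0.2318 -0.7222]
```

View pics/w7.png

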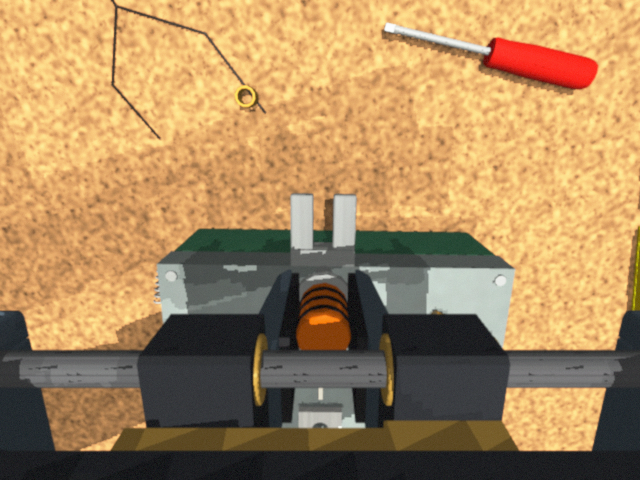

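View pics/s7c.png

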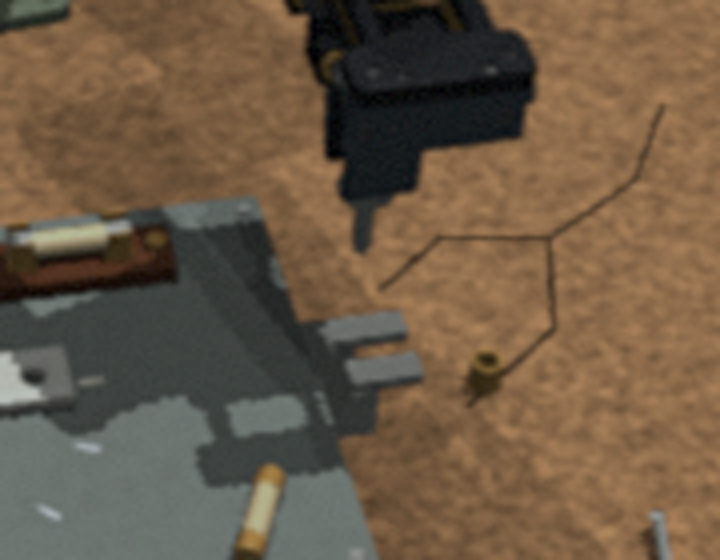

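```bash
python3 - <<'E'
from h import *
np.set_printoptions(precision=4,suppress=True)
im,o=wsnap('w8.png')
R=np.array(o['ee_rot'])
print(o['time_s'])
for p in [(323,195),(323,248),(323,300)]: print(R.T@(ray(im,*p,.11)-o['position']))
a=cv2.imread('pics/w6.png')[200:300,270:370]; b=cv2.imread('pics/w8.png')[180:280,270:370]
cv2.imwrite('pics/cmp.png',cv2.resize(np.hstack([a,b]),None,fx=4,fy=4,interpolation=cv2.INTER_CUBIC))
E
```

```text
7.05
[ 0.0312 -0.0005  0.111 ]
[-0.0071 -0.0005  0.111 ]
[-0.0477 -0.0004  0.111 ]
```

View pics/cmp.png

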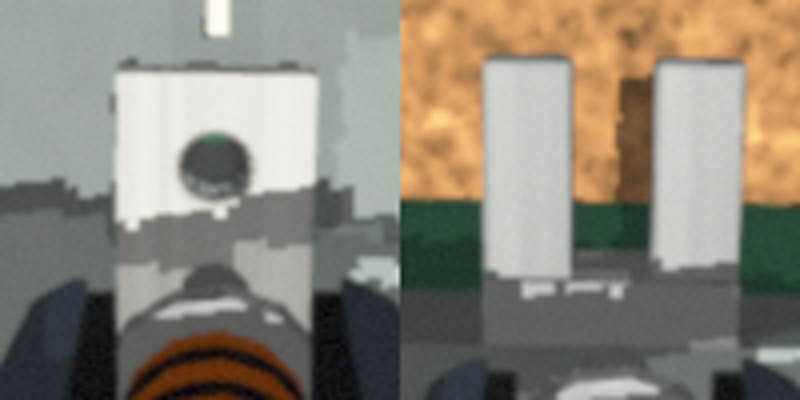

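```bash
python3 - <<'E'
from h import *
np.set_printoptions(precision=4,suppress=True)
im,o=wsnap('w9.png')
R=np.array(o['ee_rot'])
# w6 was taken at TCP z .221 with the same orientation
print(R.T@(ray(im,323.5,241.3,.12)-o['position']), R.T@(ray(im,323.5,180+58/4,.11)-o['position']),R.T@(ray(im,323.5,180+277/4,.11)-o['position']),R.T@(ray(im,323.5,180+250/4,.102)-o['position']))
E
```

```text
[ 0.0009 -0.0001  0.101 ] [ 0.0315 -0.0002  0.1111] [-0.0081 -0.0001  0.111 ] [-0.0055 -0.0001  0.119 ]
```

Call:
arm_command(steps=[{"slide": [0.002, 0, 0.02], "turn": 0, "gripper": 1}, {"slide": [0, 0, 0.025], "turn": 0, "gripper": 1}, {"slide": [0, 0, 0.015], "turn": 0, "gripper": 1}, {"slide": [0, 0, 0.01], "turn": 0, "gripper": 1}, {"slide": [0, 0, 0.01], "turn": 0, "gripper": 1}, {"slide": [0, 0, 0.01], "turn": 0, "gripper": 1}, {"slide": [0, 0, 0.005], "turn": 0, "gripper": 1}, {"slide": [0, 0, 0], "turn": 0, "gripper": 1}])

```text
time_s: 7.95
position: [0.5418, 0.1114, 0.1254]
ee_rot: [[0.125, 0.992, -0.001], [0.992, -0.125, -0.0], [-0.0, -0.001, -1.0]]
ft_force: [-0.5, -0.6, -1.1]
gripper_width: 0.0217
```

Call:
arm_command(steps=[{"slide": [0, 0, 0.002], "turn": 0, "gripper": 1}, {"slide": [0, 0, 0.002], "turn": 0, "gripper": 1}, {"slide": [0, 0, 0], "turn": 0, "gripper": 1}])

```text
time_s: 8.25
position: [0.5421, 0.1115, 0.122]
ee_rot: [[0.125, 0.992, 0.0], [0.992, -0.125, 0.0], [0.0, 0.0, -1.0]]
ft_force: [0.1, -0.3, -1.0]
gripper_width: 0.021
```

```bash
python3 - <<'E'
from h import *
np.set_printoptions(precision=4,suppress=True)
im,o=wsnap('w10.png'); print(o['time_s'],o['position'],o['gripper_width'],o['ft_force'])
s=snap('scene','s10.png'); p=proj(s,[.54,.11,.12]).astype(int)
a=cv2.imread('pics/s10.png')[p[1]-70:p[1]+70,p[0]-90:p[0]+90]; cv2.imwrite('pics/s10c.png',cv2.resize(a,None,fx=4,fy=4,interpolation=cv2.INTER_CUBIC))
E
```

```text
8.25 [0.5421 0.1115 0.122 ] 0.02096547441539348 [ 0.0778 -0.3079 -1.0004]
```

View pics/w10.png

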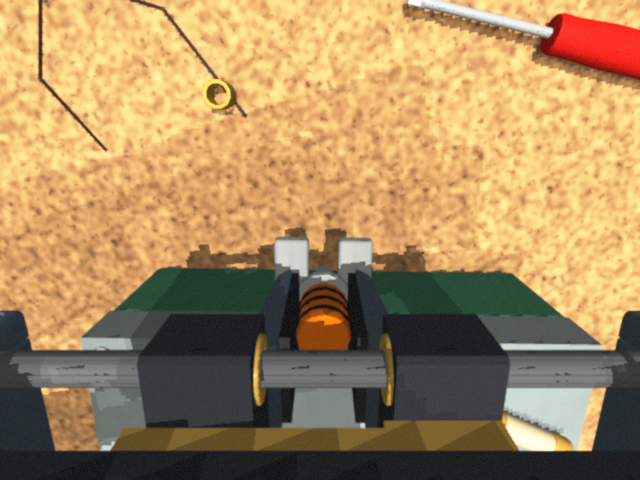

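View pics/s10c.png

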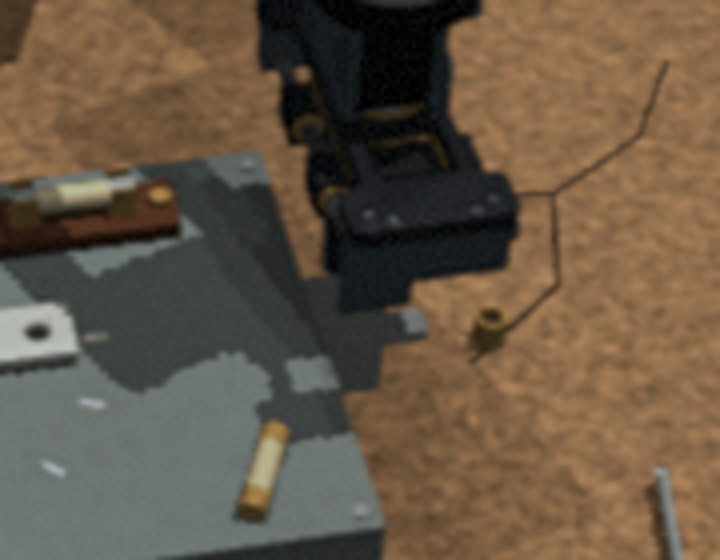

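Call:
arm_command(steps=[{"slide": [0, 0, 0.001], "turn": 0, "gripper": 1}, {"slide": [0, 0, 0.0], "turn": 0, "gripper": 1}, {"slide": [0, 0, 0], "turn": 0, "gripper": 0.45}, {"slide": [0, 0, 0], "turn": 0, "gripper": 0.3}, {"slide": [0, 0, 0], "turn": 0, "gripper": 0.1}, {"slide": [0, 0, 0], "turn": 0, "gripper": 0}, {"slide": [0, 0, 0], "turn": 0, "gripper": 0}])

```text
time_s: 9.05
position: [0.5421, 0.1114, 0.121]
ee_rot: [[0.125, 0.992, 0.0], [0.992, -0.125, 0.0], [0.0, 0.0, -1.0]]
ft_force: [-0.3, -0.4, -0.0]
gripper_width: 0.0454
```

Call:
arm_command(steps=[{"slide": [0, 0, -0.01], "turn": 0, "gripper": 0}, {"slide": [0, 0, -0.03], "turn": 0, "gripper": 0}, {"slide": [0, 0, -0.03], "turn": 0, "gripper": 0}, {"slide": [0, 0, -0.03], "turn": 0, "gripper": 0}, {"slide": [-0.02, 0, 0], "turn": 0, "gripper": 0}, {"slide": [-0.03, 0, 0], "turn": 0, "gripper": 0}, {"slide": [0, 0, 0], "turn": 0, "gripper": 0}])

```text
time_s: 9.75
position: [0.5355, 0.0595, 0.2221]
ee_rot: [[0.127, 0.992, 0.001], [0.992, -0.127, -0.001], [-0.001, 0.001, -1.0]]
ft_force: [-0.7, 1.2, -0.4]
gripper_width: 0.0455
```

```bash
python3 - <<'E'
from h import *
np.set_printoptions(precision=4,suppress=True)
im,o=wsnap('w11.png'); print(o['time_s'],o['position'],o['gripper_width'],o['ft_force'])
s=snap('scene','s11.png'); p=proj(s,[.54,.11,.12]).astype(int)
a=cv2.imread('pics/s11.png')[p[1]-70:p[1]+70,p[0]-90:p[0]+90]; cv2.imwrite('pics/s11c.png',cv2.resize(a,None,fx=4,fy=4,interpolation=cv2.INTER_CUBIC))
E
```

```text
9.75 [0.5355 0.0595 0.2221] 0.045546078961903574 [-0.6742  1.1903 -0.3908]
```

View pics/w11.png

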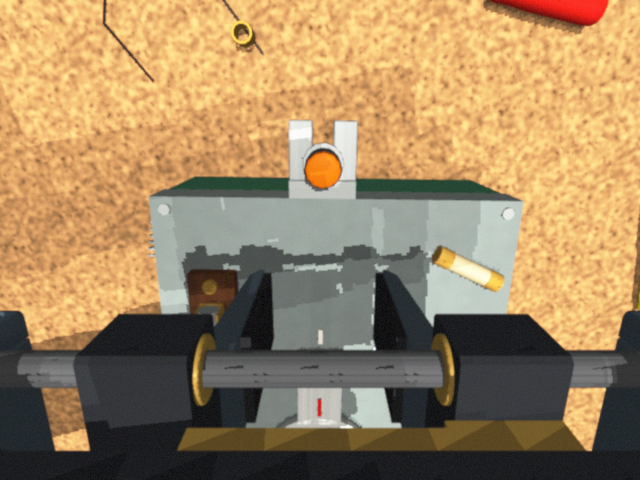

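View pics/s11c.png

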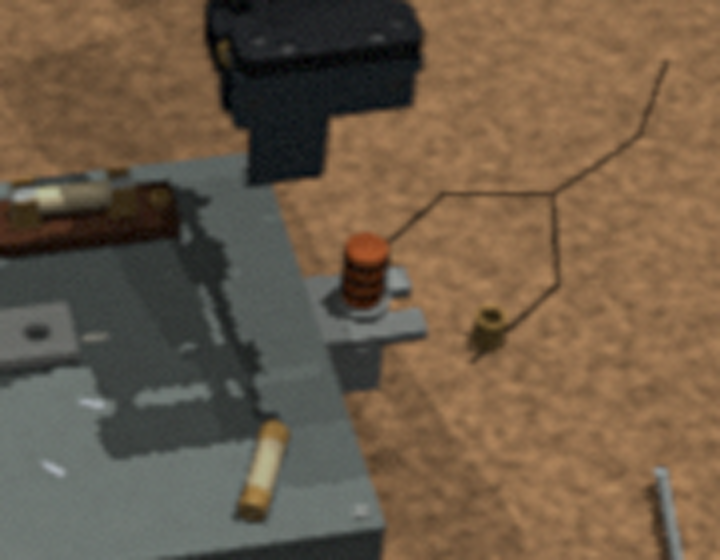

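```bash
python3 - <<'E'
from h import *
np.set_printoptions(precision=4,suppress=True)
im,o=wsnap('w12.png'); print(o['time_s'],o['position'])
s=ctrl.get_image('scene')
for z in (.14,.15,.16,.165,.17,.175): 
    q=[.5087+.125*0,-.130,z]; d=np.array([.125,.992,0])*.032
    print(z,proj(s,q),proj(s,q+d),proj(s,q-d))
a=cv2.imread('pics/scene0.png'); cv2.imwrite('pics/k.png',cv2.resize(a[205:275,195:300],None,fx=7,fy=7,interpolation=cv2.INTER_CUBIC))
plan(o['position'],o['ee_rot'],[0.5087,-0.130,.26],0,5)
E
```

```text
9.85 [0.536  0.0617 0.2216]
0.14 [232.1166 234.2362] [249.3192 231.8763] [214.7607 236.617 ]
0.15 [231.668  230.3639] [248.9826 228.0062] [214.198  232.7428]
0.16 [231.2136 226.4416] [248.6417 224.0863] [213.6281 228.8182]
0.165 [230.9841 224.4614] [248.4696 222.1073] [213.3403 226.8368]
0.17 [230.7532 222.4683] [248.2964 220.1156] [213.0506 224.8424]
0.175 [230.5208 220.4621] [248.122  218.1108] [212.7591 222.8349]
[-0.0387 -0.0006 -0.0077] 0.0
[-0.0387 -0.0006 -0.0077] 0.0
[-0.0387 -0.0006 -0.0077] 0.0
[-0.0387 -0.0006 -0.0077] 0.0
[-0.0387 -0.0006 -0.0077] 0.0
```

View pics/k.png

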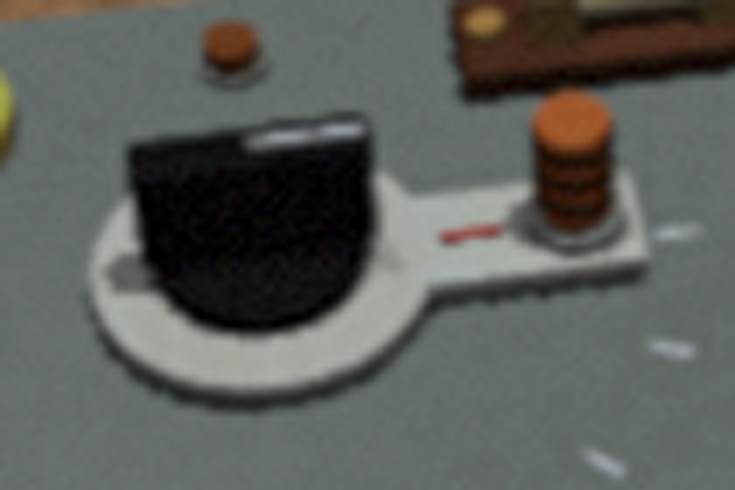

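Call:
arm_command(steps=[{"slide": [-0.03, 0, -0.01], "turn": 0, "gripper": 0}, {"slide": [-0.045, -0.001, -0.012], "turn": 0, "gripper": 0}, {"slide": [-0.045, -0.001, -0.012], "turn": 0, "gripper": 0}, {"slide": [-0.04, -0.001, -0.004], "turn": 0, "gripper": 0}, {"slide": [-0.02, 0, 0], "turn": 0, "gripper": 0}, {"slide": [-0.0125, 0, 0], "turn": 0, "gripper": 0}, {"slide": [0, 0, 0], "turn": 0, "gripper": 0}, {"slide": [0, 0, 0], "turn": 0, "gripper": 0}])

```text
time_s: 10.75
position: [0.5091, -0.1278, 0.2587]
ee_rot: [[0.124, 0.992, -0.0], [0.992, -0.124, 0.001], [0.001, -0.0, -1.0]]
ft_force: [-0.0, -0.3, 0.2]
gripper_width: 0.0458
```

Call:
arm_command(steps=[{"slide": [0, 0, 0], "turn": 0, "gripper": 0}, {"slide": [0, 0, 0], "turn": 0, "gripper": 0}])

```text
time_s: 10.95
position: [0.509, -0.1277, 0.2588]
ee_rot: [[0.123, 0.992, -0.0], [0.992, -0.123, 0.0], [0.0, -0.0, -1.0]]
ft_force: [-0.3, 0.2, -0.8]
gripper_width: 0.0456
```

```bash
python3 - <<'E'
from h import *
np.set_printoptions(precision=4,suppress=True)
im,o=wsnap('w13.png'); print(o['time_s'],o['position'],o['ee_rot'])
for x in ctrl.look_for('knob_grip','wrist')[:2]: print(round(x['confidence'],2),tw(im,x['at']))
for z in (.12,.164): print(proj(im,[.5087,-.130,z]))
a=cv2.imread('pics/w13.png'); cv2.imwrite('pics/w13c.png',cv2.resize(a[180:420,220:420],None,fx=2.5,fy=2.5,interpolation=cv2.INTER_CUBIC))
E
```

```text
10.95 [ 0.509  -0.1277  0.2588] [[ 0.1231  0.9924 -0.0002]
 [ 0.9924 -0.1231  0.0004]
 [ 0.0004 -0.0002 -1.    ]]
0.15 [0.3698 0.049  0.0146]
[323.5879 231.2074]
[323.6345 248.6387]
```

View pics/w13c.png

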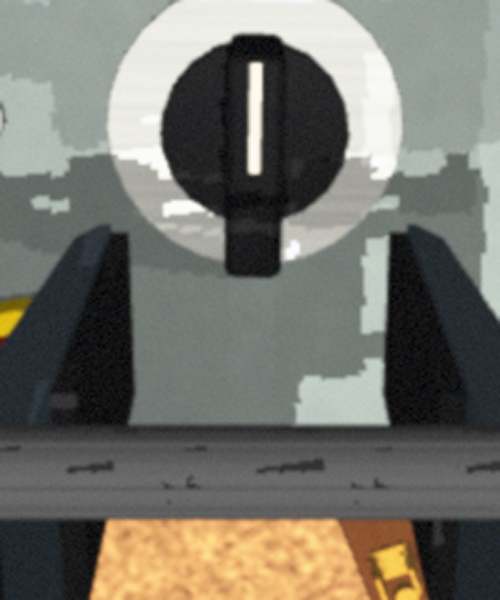

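Call:
arm_command(steps=[{"slide": [-0.002, -0.001, 0.02], "turn": 0, "gripper": 0}, {"slide": [0, 0, 0.04], "turn": 0, "gripper": 0}, {"slide": [0, 0, 0.035], "turn": 0, "gripper": 0}, {"slide": [0, 0, 0.018], "turn": 0, "gripper": 0}, {"slide": [0, 0, 0.01], "turn": 0, "gripper": 0}, {"slide": [0, 0, 0], "turn": 0, "gripper": 0}, {"slide": [0, 0, 0], "turn": 0, "gripper": 0}])

```text
time_s: 11.75
position: [0.5085, -0.1307, 0.1369]
ee_rot: [[0.124, 0.992, 0.002], [0.992, -0.124, -0.0], [-0.0, 0.002, -1.0]]
ft_force: [0.4, 0.3, 0.7]
gripper_width: 0.0454
```

```bash
python3 - <<'E'
from h import *
np.set_printoptions(precision=4,suppress=True)
im,o=wsnap('w14.png'); print(o['time_s'],o['position'],o['ft_force'])
s=snap('scene','s14.png'); p=proj(s,[.51,-.13,.14]).astype(int)
a=cv2.imread('pics/s14.png')[p[1]-70:p[1]+70,p[0]-90:p[0]+90]; cv2.imwrite('pics/s14c.png',cv2.resize(a,None,fx=4,fy=4,interpolation=cv2.INTER_CUBIC))
E
```

```text
11.75 [ 0.5085 -0.1307  0.1369] [0.4298 0.2982 0.7134]
```

View pics/w14.png

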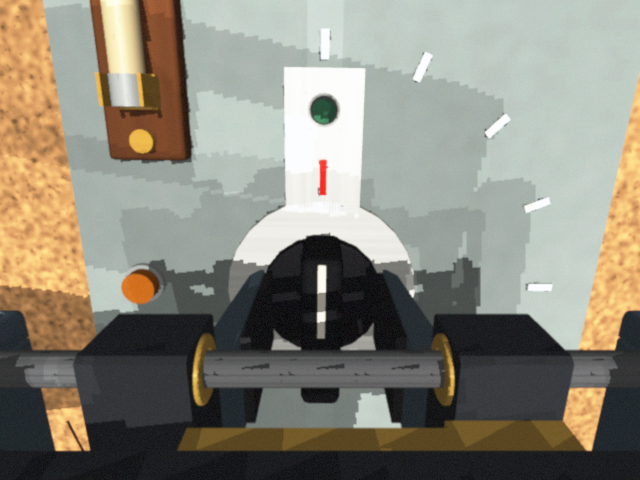

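View pics/s14c.png

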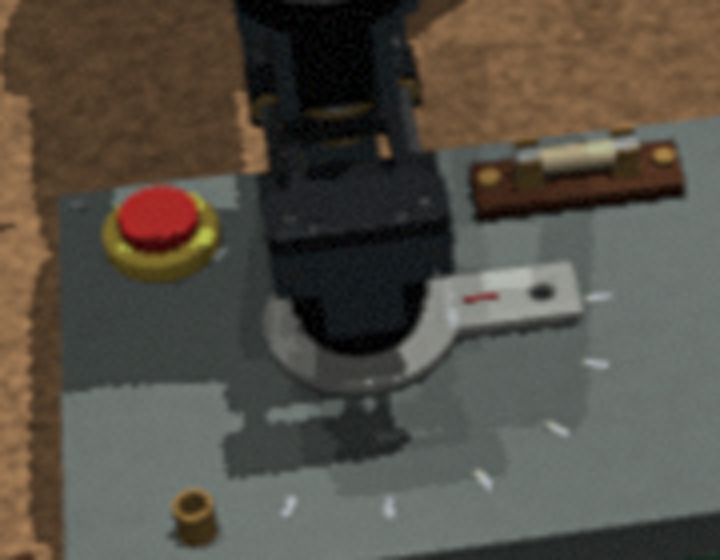

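Call:
arm_command(steps=[{"slide": [0, -0.0005, 0.001], "turn": 0, "gripper": 0.3}, {"slide": [0, 0, 0], "turn": 0, "gripper": 0.6}, {"slide": [0, 0, 0], "turn": 0, "gripper": 0.8}, {"slide": [0, 0, 0], "turn": 0, "gripper": 1}, {"slide": [0, 0, 0], "turn": 0, "gripper": 1}, {"slide": [0, 0, 0], "turn": 0, "gripper": 1}, {"slide": [0, 0, 0], "turn": 0, "gripper": 1}])

```text
time_s: 12.55
position: [0.5074, -0.1306, 0.1351]
ee_rot: [[0.126, 0.992, 0.001], [0.992, -0.126, 0.0], [0.0, 0.001, -1.0]]
ft_force: [0.7, 0.6, 0.7]
gripper_width: 0.0157
```

Call:
arm_command(steps=[{"turn": 4, "slide": [0, 0, 0], "gripper": 1}, {"turn": 6, "slide": [0, 0, 0], "gripper": 1}, {"turn": 6, "slide": [0, 0, 0], "gripper": 1}, {"turn": 6, "slide": [0, 0, 0], "gripper": 1}, {"turn": 0, "slide": [0, 0, 0], "gripper": 1}])

```text
time_s: 13.05
position: [0.5075, -0.1307, 0.1351]
ee_rot: [[0.486, 0.874, 0.001], [0.874, -0.486, -0.0], [0.0, 0.001, -1.0]]
ft_force: [1.8, -1.1, 1.1]
gripper_width: 0.0158
```

```bash
python3 - <<'E'
from h import *
np.set_printoptions(precision=4,suppress=True)
im,o=wsnap('w15.png'); print(o['time_s'],o['position'],o['ft_force'],o['ft_torque'],np.degrees(np.arctan2(o['ee_rot'][1][1],o['ee_rot'][0][1])),o['gripper_width'])
E
```

```text
13.05 [ 0.5075 -0.1307  0.1351] [ 1.7719 -1.1066  1.1009] [-0.0755 -0.1156  0.1041] -29.070796156699323 0.015841764363492373
```

View pics/w15.png

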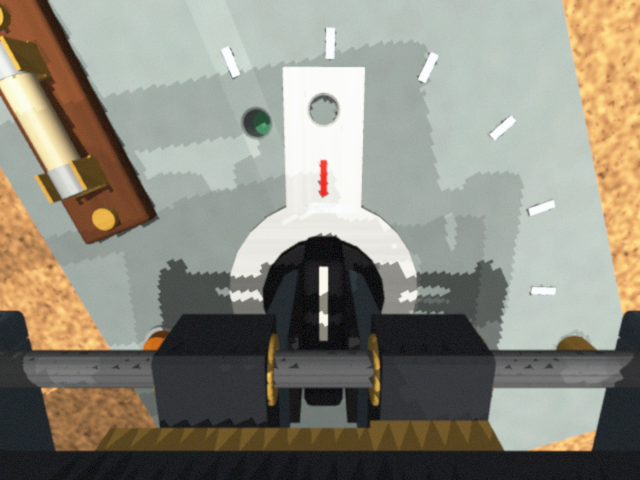

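Call:
arm_command(steps=[{"turn": 6, "slide": [0, 0, 0], "gripper": 1}, {"turn": 6, "slide": [0, 0, 0], "gripper": 1}, {"turn": 6, "slide": [0, 0, 0], "gripper": 1}, {"turn": 6, "slide": [0, 0, 0], "gripper": 1}, {"turn": 6, "slide": [0, 0, 0], "gripper": 1}, {"turn": 6, "slide": [0, 0, 0], "gripper": 1}, {"turn": 6, "slide": [0, 0, 0], "gripper": 1}, {"turn": 2, "slide": [0, 0, 0], "gripper": 1}])

```text
time_s: 13.9
position: [0.5076, -0.1308, 0.1351]
ee_rot: [[0.957, 0.29, 0.001], [0.29, -0.957, -0.001], [0.001, 0.001, -1.0]]
ft_force: [2.2, -0.5, 0.7]
gripper_width: 0.0155
```

Call:
arm_command(steps=[{"turn": 1.5, "slide": [0, 0, 0], "gripper": 1}, {"turn": 0, "slide": [0, 0, 0], "gripper": 1}, {"turn": 0, "slide": [0, 0, 0], "gripper": 1}])

```text
time_s: 14.2
position: [0.5076, -0.1308, 0.1351]
ee_rot: [[0.964, 0.266, 0.001], [0.266, -0.964, -0.001], [0.001, 0.001, -1.0]]
ft_force: [2.8, -0.0, 1.3]
gripper_width: 0.0158
```

```bash
python3 - <<'E'
from h import *
np.set_printoptions(precision=4,suppress=True)
im,o=wsnap('w16.png'); print(o['time_s'],o['position'],o['ft_force'],o['ft_torque'],np.degrees(np.arctan2(o['ee_rot'][1][1],o['ee_rot'][0][1])),o['gripper_width'],o['qpos'])
s=snap('scene','s16.png'); t=snap('top','t16.png')
cv2.imwrite('pics/s16c.png',cv2.resize(cv2.imread('pics/s16.png')[170:350,140:410],None,fx=2.9,fy=2.9,interpolation=cv2.INTER_CUBIC))
for x in ctrl.look_for('pin_head','top')[:2]: print(round(x['confidence'],2),tw(t,x['at']))
E
```

```text
14.2 [ 0.5076 -0.1308  0.1351] [ 2.757  -0.0221  1.3051] [-0.3061 -0.1964  0.131 ] -74.57709608811385 0.015841085184379256 [-0.2741  0.3048  1.8002 -0.0002  1.0352  1.0276]
0.57 [0.543  0.1046 0.1477]
```

View pics/w16.png

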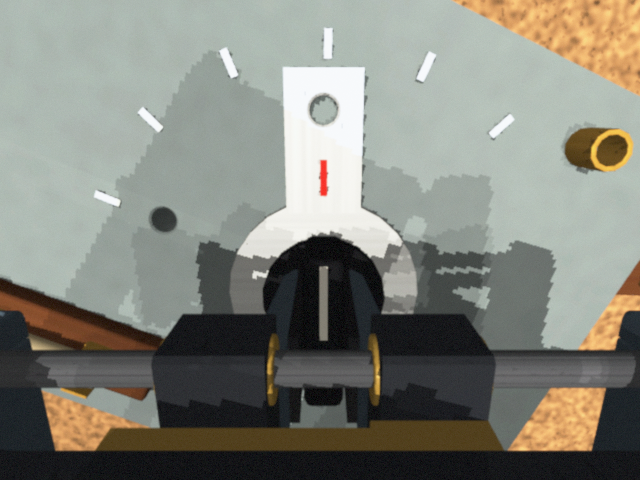

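View pics/s16c.png

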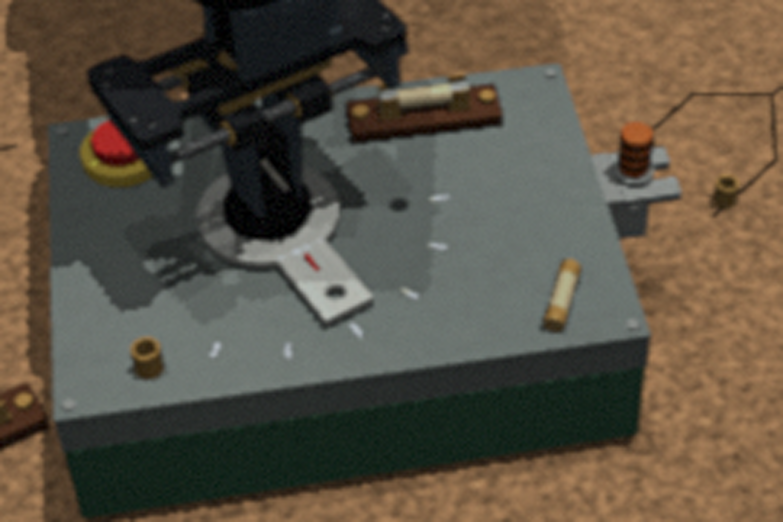

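```bash
python3 -c "
from workcell import ctrl
print(ctrl.get_obs()['dq']); print(ctrl.close_job())"
```

```text
[ 9.84842701e-05  1.35528786e-04 -1.31516558e-03 -5.82196234e-04
 -2.30180831e-04  4.71160215e-03]
the job is handed in; nothing more can be done
None
```

I drew the pin straight up about 90 mm and hung it by its collar in the notch. I then gripped the knob bar, turned it clockwise to the third stop, and handed the job in at about 14 s while still holding it.

- **Selector:** the lug points at the third stop tick, about 1° short of it. The tool turned 67.4° (1.177 rad) with no visible slip. The jaws were closed on the bar at 15.8 mm, and the arm was nearly at rest. I judged the clicks from the lid ticks and the turn angle, because the selector joint has no direct reading.
- **Pin:** the scene picture shows it upright in the slot with its collar on the bracket. The sighting in the top picture lies about 1 mm from where I released it across the slot, and about 7 mm further inward along it. The top camera read about 6 mm off the wrist camera along that same direction throughout, so most of the 7 mm is probably camera offset.
- **Surroundings:** in the last pictures, the loose parts in view lay where they started and the stop button showed no sign of being touched. The contact spring was out of view in my last close-up. Wrist force readings stayed under about 4 N.

No check failed.

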